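# Undo the valve lock nut and let the air out of a refillable duster

### The job

Get the refillable air duster ready for pumping up: unscrew the tiny knurled lock nut of the valve on top of the bottle (anticlockwise from above) all the way up to its stop, then press the freed valve pin gently down to its bottom from above, without gripping it, and hold it there for about two seconds to let the leftover air out. Let go, leaving the nut unscrewed and the pin sprung up again, and do not disturb the other things on the table.

Things in the scene. Friction and masses are not known exactly. Their poses are not given: they have to be found in the camera images.
- duster: Aluminium bottle, 56 mm wide, shoulder at 104 mm, neck 26 mm wide, upright in a black holder (100 x 100 x 12 mm, 68 mm ring up to 42 mm) screwed to the table: it does not move. Origin: centre of the holder's underside, z up the bottle's axis. A black nozzle points to its -x at 92 mm height, ending 54 mm from the axis. A brass valve stands on the neck, on the axis.
- neck (a point): Centre of the flat top of the neck, 132 mm up; a fixed brass collar 17 mm wide stands 4 mm above it. The valve is screwed in more or less deep: all of it stands higher by an unknown e, 0 to 16 mm, fixed in a run. Heights above this point: barrel 10 mm wide, up to e+16 mm; lock nut 14 mm wide, 9 mm high, e+16 to e+25 when screwed down; pin through the nut, its flat 7 mm tip at e+34 when up.
- nut (a joint): Turn of the lock nut, rad, positive anticlockwise from above (unscrewing). 0: down on the barrel; 3.6: stop at the top of its thread. Starts at 0 to 0.5. It rises 0.95 mm a rad along the pin, cannot come off, drags with 0.06 N m, stays where left, and goes down and up with the pin. The pin can go down only as far as the nut has been raised.
- pin (a joint): How far the valve pin is pushed down, m: 0 up, 0.003 at its bottom (hard stop). Sprung: about 2 N starts it and 5 N holds it at the bottom; over 15 N on it at the bottom harms it; it springs up when let go. A nut held fast while it is unscrewed pushes the pin down instead of rising, so rise with it or let go often.
- abacus: Wooden abacus with red beads, 100 x 220 x 24 mm, 0.4 kg, lying flat and loose, long side along its y. Origin: centre of its underside. Leave alone.
- tumbler: Empty stainless steel tumbler, 72 mm across, 90 mm high, standing loose. Origin: centre of its underside. Leave alone.
- pencil_box: Closed tin pencil box, 192 x 74 x 31 mm, loose, long side along its x. Origin: centre of its underside. Leave alone.
- sharpener: Green plastic pencil sharpener, 40 x 26 x 26 mm, loose. Origin: centre of its underside. Leave alone.
There are look-alikes about, which are no part of the job. There is more than one size of the duster; the one meant has the size given above.

How it is judged (in metres and radians):
On the way, in this order (a step that is already met when the one before it is completed fails the run):
1. the lock nut is unscrewed up to its stop (turned to at least 3.0 of 3.6 rad), the pin being up (less than 0.6 mm down) (value of joint nut above 3 rad and value of joint pin below 0.0006 m), for 0.2 s.
2. the freed pin is held pressed down (at least 2.3 of 3 mm) for 1 s (value of joint pin above 0.0023 m), for 1 s.
At the end, for the whole second after the job is handed in: The nut is still unscrewed (at least 3.0 of 3.6 rad), the pin has sprung up again (less than 0.6 mm down) and the robot no longer touches the bottle or its valve (all of step 1 and contact force between each of the fingers, the arm and duster below 0.1 N).
It fails at once if the pin is pressed, or the valve gripped, with more than 15 N while the pin is down at its bottom (contact force between the fingers and duster above 15 N and value of joint pin above 0.0028 m).
It fails at once if a bystander is moved by more than 15 mm (distance of any of abacus, tumbler, pencil_box, sharpener from where it was at the start of the episode above 0.015 m).
It fails at once if the tumbler is tipped (angle between tumbler's own z axis and vertical above 0.3 rad).
It also fails if it takes over 69 s, if anything falls off the work surface, if the arm or the gripper's body presses on something with over 40 N, if the wrist force passes 120 N, or if a joint passes its speed limit or range.

### The arm

A 6-joint arm with a two-finger parallel gripper is mounted at the origin on the work surface. World frame = base frame: x ahead of the robot, y to its left, z up, the work surface at z = 0. Lengths are in mm, angles in rad, forces in N, time in s.
With the tool pointing down it reaches from about 250 to 775 mm from the base axis. Payload 4 kg.
Tool frame: the origin (TCP) lies on the centre line of the jaws, within the pads' length; the fingertips stand 25 mm ahead of it and the grasp point (between the pads) lies 6 mm ahead of it; z points along the fingers, y is the line along which they close (so a half turn about z gives the same grasp; the last joint's range is limited). The gripper opens to 94 mm and grips with 3 to 60 N. Pads are 16 mm wide; open, the fingers measure 119 mm over their backs; the gripper's body (75 mm by 177 mm) begins 78 mm behind the grasp point.
Start: joints at [-1.303, 0.087, 1.371, -0, 1.684, -0.103], TCP at [199.297, -512.641, 202.706] pointing down, gripper open.
Joint ranges: [-3.1, 3.1], [-0.76, 2.03], [0.27, 2.55], [-1.08, 4.22], [0.17, 2.65], [-2.57, 2.57]. Speed limits (rad/s): [2.79, 2.79, 3.14, 3.14, 3.14, 3.14].

### API

Orientations are given as a unit quaternion [w, x, y, z].
In Python, from bench import bot gives the robot as it stands. The module is installed in compiled form; this text tells all that it offers.
- The arm moves only by the tool jog_arm, never from a script. Its arguments are lists of equal length, an entry for each row: "delta_pos": the shift along the tool's x, y, z in m, a list of three; "angular": the turn, a rotation vector about the tool's x, y, z in degrees, a list of three; "claw": the finger opening in m, from 0 to 0.094. A call has exactly 5 rows; each row is the pose to reach, as a shift and turn from the pose commanded when the call began, along the tool's axes at that moment; what a row does not reach only later rows make up. A row lasts 1/10 s, in which the tool goes at most 50 mm and 8.59 degrees, less where a joint would pass 70% of its speed; a pose out of reach is approached as far as the arm can. A call with a gripper value outside its range is refused whole. The fingers move at their own pace and stop on an object; "grip_force" is the grip in N (left out, the last holds). Time passes only in rows, so rows that repeat a pose let the fingers close, or fill a call up. It gives the time, the measured TCP pose, the force, the opening and the grip force at its end, in the units of the state.
- bot.get_obs(): the state, without advancing time (a new reading comes with each control period).
- bot.get_image(name): name is "side" or "top"; returns (picture, depth): 400x640x3 uint8, red, green, blue; 400x640 float32, mm along the optical axis (not along the pixel's ray), 0 where there is no reading.
- bot.camera_model(name): a dict with "intrinsics" (3x3 intrinsics, pixels), "k1" (the pictures are not rectified: a ray, as slopes to the right and down, at radius r is drawn at 1 + k1 r^2 times it, then the intrinsics apply), "eye" and "orientation" of the camera in the world. Camera axes: x right, y up, looking along -z (the intrinsics and any distortion apply to the point x, -y, -z); pixel columns grow to the right and rows downward; lengths in mm; the calibration is good to about 2 mm. A picture is of the moment at which its call begins. camera_model takes no time and is no camera call.
- bot.hand_in(): hands the job in; it is judged then, once.
Trained networks look in the newest picture that a camera, given by its name, has taken for a name from the list of things; names that differ only in an ending like _2 or _b are one class to them, and where a whole thing is asked for, a point or a joint stands for the part that bears it (a point fixed in the world has none). Each returns a list of dicts, best first, with "conf" (0 to 1); they miss things now and then, are a little off and sometimes report something else, mostly with a low value. They report only what shows in the picture. A call takes as long as a camera call. They do not tell look-alikes from the thing itself.
- bot.outline_of(camera, query): "mask" (400x640 bool, what is visible of it) and "box" ([centre column, centre row, width, height] in pixels, round what is visible of it).
The state is a dict: "time": time; "q": joint angles; "qvel": joint speeds; "joint_efforts": joint torques, N m; "tool_pos": TCP position; "eef_rot": TCP orientation; "ft_force": force on the tool from outside, world axes, zero at the start; "wrist_torque": the same for the moment, N m; "grip_width": finger opening in mm; "grasp_force": force on a finger pad.
Only numpy, scipy, OpenCV 4.12 (cv2) and the standard library are available. Lean on these libraries where they do the work, as an engineer would, in place of code of your own. Each camera call takes 0.05 s, during which the arm holds its last target. There are 200 camera calls.

## Working session

There is one attempt and no reset: what is moved stays moved. The work goes in short steps, Python scripts to look and compute and a tool call to move; the robot and the scene stay as the last step left them, time stands still between calls to the robot, and variables do not carry over. Pictures are saved under pics/ and viewed, at most 10 in all, crops included, and the job is handed in when it is done.

Besides the shell and the picture viewer there is one more tool, called after "Emit:" as a command line: name --argument value ..., lists and objects as JSON in quotes. jog_arm: Moves the arm, as the interface text tells. Its arguments: {"type":"object","properties":{"delta_pos":{"type":"array"},"angular":{"type":"array"},"claw":{"type":"array"},"grip_force":{"type":"number"}},"required":["delta_pos","angular","claw"]}

```bash
mkdir -p pics; cat > h.py <<'E'
import numpy as np, cv2
from bench import bot
from scipy.spatial.transform import Rotation as R
def cam(name):
    m=bot.camera_model(name); q=m["orientation"]
    return np.array(m["intrinsics"]),m["k1"],np.array(m["eye"]),R.from_quat([q[1],q[2],q[3],q[0]]).as_matrix()
def pts(name,depth,mask=None):
    K,k1,eye,Rm=cam(name)
    v,u=np.nonzero((depth>0) if mask is None else (mask&(depth>0)))
    d=depth[v,u]
    xy=np.stack([(u-K[0,2])/K[0,0],(v-K[1,2])/K[1,1]],1)
    r=xy.copy()
    for _ in range(8): r=xy/(1+k1*(r**2).sum(1,keepdims=True))
    c=np.stack([r[:,0]*d,-r[:,1]*d,-d],1)
    return c@Rm.T+eye,u,v
def proj(name,P):
    K,k1,eye,Rm=cam(name)
    c=(np.atleast_2d(P)-eye)@Rm
    s=np.stack([c[:,0],-c[:,1]],1)/(-c[:,2:])
    s=s*(1+k1*(s**2).sum(1,keepdims=True))
    return s@K[:2,:2].T+K[:2,2]
def save(n,im): cv2.imwrite("pics/"+n,im[:,:,::-1])
E
python3 - <<'E'
from h import *
for c in ["side","top"]:
    im,d=bot.get_image(c); save(c+"0.png",im); np.savez("/tmp/%s0.npz"%c,im=im,d=d)
    print(c,cam(c))
    for q in ["duster","nut"]:
        for o in bot.outline_of(c,q):
            P,u,v=pts(c,d,o["mask"]); 
            print(q,o["conf"],o["box"],len(P), P.min(0).round(),P.max(0).round(),np.median(P,0).round())
print(bot.get_obs())
E
```

```text
side (array([[404.93337379,   0.        , 316.38997032],
       [  0.        , 404.93337379, 202.53723766],
       [  0.        ,   0.        ,   1.        ]]), -0.04126369621689327, array([528.60970405, 757.0640457 , 651.90319053]), array([[-0.99413038,  0.05219016, -0.09476796],
       [-0.10760824, -0.56760664,  0.8162372 ],
       [-0.01119137,  0.82164402,  0.5698911 ]]))
duster 0.81 [371.6, 230.2, 56.7, 76.5] 2046 [ 416. -253.   -2.] [555.  74. 170.] [486.  25.  39.]
duster 0.61 [405.1, 288.1, 53.7, 64.1] 1580 [363.  55.  -3.] [466. 218. 130.] [417. 180.  31.]
top (array([[443.64211011,   0.        , 317.66492425],
       [  0.        , 443.64211011, 197.60957384],
       [  0.        ,   0.        ,   1.        ]]), -0.11484829452571892, array([ 508.42772623,   -7.34317432, 1140.76676417]), array([[-0.01541651,  0.99719116, -0.07329472],
       [-0.99983687, -0.01468445,  0.01051629],
       [ 0.00941046,  0.07344488,  0.99725488]]))
duster 0.86 [247.0, 268.4, 38.3, 40.1] 901 [364. 114.  -2.] [466. 211. 134.] [418. 157.  12.]
duster 0.75 [252.8, 195.4, 40.1, 43.0] 942 [552.  97.  -5.] [653. 199. 131.] [597. 143.  12.]
duster 0.64 [308.6, 237.6, 49.6, 49.1] 1593 [421. -65.  -4.] [555.  71. 169.] [489.   3.  14.]
{'time': 0.3, 'q': array([-1.30308582e+00,  8.74804285e-02,  1.37121688e+00,  1.50093334e-05,
        1.68361604e+00, -1.03114452e-01]), 'qvel': array([ 0.00017379, -0.00061068, -0.00308124, -0.00153767, -0.0006688 ,
        0.00092387]), 'joint_efforts': array([-8.32884180e-04, -3.39597166e+01, -3.02078247e+01,  7.15938024e-02,
        2.78182322e-02, -9.84845451e-05]), 'tool_pos': array([ 199.25765324, -512.44703315,  202.28999489]), 'eef_rot': array([-3.59743219e-04,  9.82860074e-01,  1.84352772e-01, -2.21905926e-05]), 'ft_force': array([-0.47029063,  1.03096954,  0.52306437]), 'wrist_torque': array([ 0.00545407, -0.02556905, -0.02482066]), 'grasp_force': 0.0, 'grip_width': 93.93833387267962}
```

```bash
python3 - <<'E'
from h import *
a=np.load("/tmp/side0.npz");b=np.load("/tmp/top0.npz")
d=b["im"][120:340,180:420]; save("t.png",cv2.resize(d,None,fx=2.5,fy=2.5,interpolation=cv2.INTER_CUBIC))
d=a["im"][130:350,260:520]; save("s.png",cv2.resize(d,None,fx=2.7,fy=2.7,interpolation=cv2.INTER_CUBIC))
E
```

```text
(no output)
```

View pics/t.png

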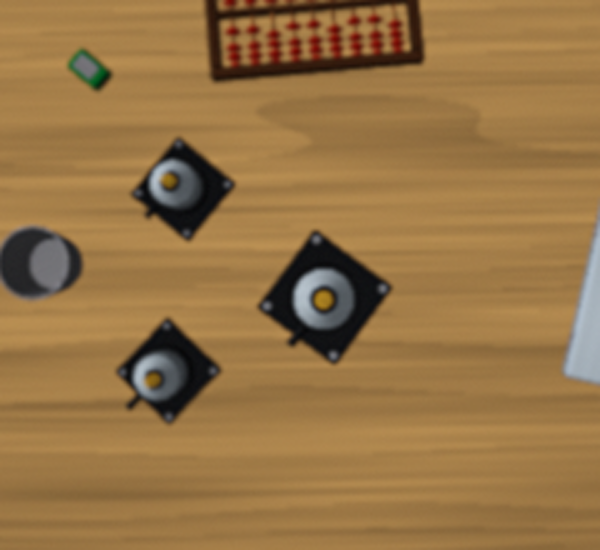

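View pics/s.png

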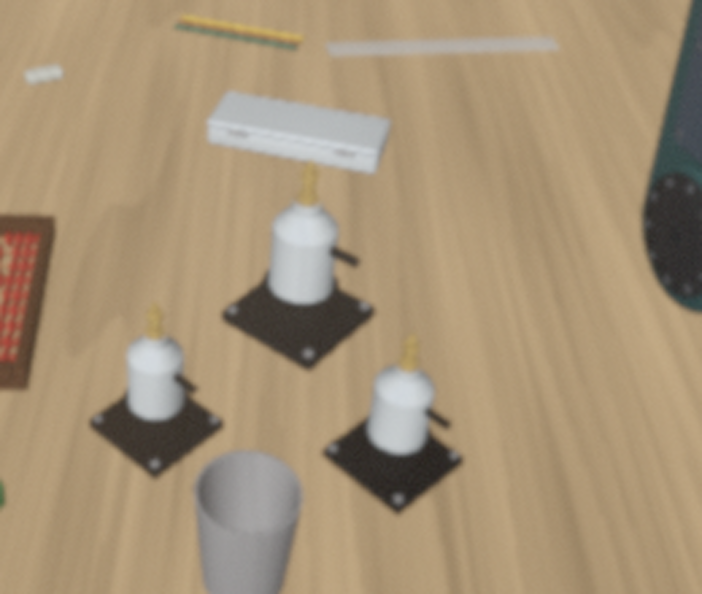

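View pics/side0.png

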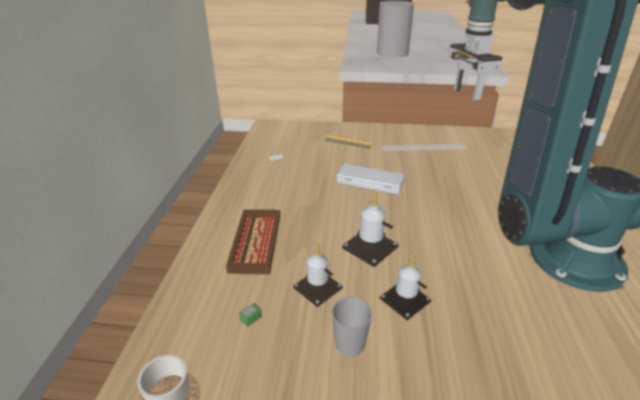

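The pictures show three dusters; the middle one (top px 309,238; side px 372,230) has the larger plate, about 135 mm across its diagonal extents (100×100 rotated). That's the one. Now its axis and valve height.

```bash
python3 - <<'E'
from h import *
from scipy.optimize import least_squares
for c,(u0,u1,v0,v1) in {"top":(275,345,200,275),"side":(335,405,185,270)}.items():
    f=np.load("/tmp/%s0.npz"%c); d=f["d"]; im=f["im"].astype(int)
    m=np.zeros(d.shape,bool); m[v0:v1,u0:u1]=True
    P,u,v=pts(c,d,m); col=im[v,u]
    near=np.hypot(P[:,0]-488,P[:,1])<80
    for lo,hi in [(8,16),(50,100),(100,131),(131,145),(145,200)]:
        s=near&(P[:,2]>lo)&(P[:,2]<hi)
        if s.sum(): print(c,lo,hi,s.sum(),P[s].mean(0).round(1),P[s].min(0).round(1),P[s].max(0).round(1))
    br=near&(col[:,0]-col[:,2]>60)&(P[:,2]>110)
    print("brass",br.sum(),np.c_[u,v,P.round(1),col][br][:70].tolist() if c=="side" else P[br].mean(0), [u[br].mean(),v[br].mean()])
    # black plate mask extents
    bl=near&(col.sum(1)<130)&(P[:,2]<25); print("plate",bl.sum())
    r=cv2.minAreaRect(P[bl][:,:2].astype(np.float32)); print(r)
E
```

```text
top 8 16 875 [488.9   2.4  12.2] [420.5 -64.3   8.1] [555.2  70.6  16. ]
top 50 100 45 [456.9  26.4  95.8] [444.1 -17.3  91.5] [511.3  36.9  99.5]
top 100 131 345 [487.9   3.5 111.6] [460.3 -22.4 100.8] [514.   29.2 124.5]
top 131 145 9 [491.4   2.5 136.2] [479.9  -3.7 131.2] [495.7   9.9 139.3]
top 145 200 35 [487.8   3.2 161.5] [480.5  -3.8 153.7] [493.8   9.5 168.6]
brass 44 [488.49642325   3.06442447 156.28537739] [np.float64(308.90909090909093), np.float64(239.36363636363637)]
plate 739
((487.6414794921875, 2.9132232666015625), (96.19829559326172, 95.65272521972656), 52.96843338012695)
side 8 16 618 [486.5  25.6  12.2] [419.7 -28.4   8. ] [554.4  74.3  15.9]
side 50 100 448 [485.1  25.7  77.3] [441.7   2.8  50. ] [514.7  39.5  99.9]
side 100 131 324 [487.4  16.7 112.8] [459.  -10.5 100.5] [513.8  33.1 130.8]
side 131 145 40 [485.9   7.7 137.4] [475.   -0.5 131.1] [493.1  13.3 144.9]
side 145 200 53 [486.8   6.1 157.8] [480.8  -2.3 146.1] [492.5  12.  169.9]
brass 82 [[374.0, 191.0, 488.5, 5.6, 166.1, 180.0, 157.0, 110.0], [375.0, 191.0, 486.4, 7.8, 167.6, 180.0, 157.0, 110.0], [
[... 3209 characters left out ...]
479.8, 1.6, 137.3, 178.0, 155.0, 115.0], [371.0, 202.0, 493.1, 7.4, 137.7, 172.0, 148.0, 102.0], [372.0, 202.0, 490.9, 7.2, 137.7, 175.0, 151.0, 101.0], [373.0, 202.0, 488.7, 6.3, 137.2, 179.0, 154.0, 102.0], [374.0, 202.0, 486.5, 7.2, 138.0, 176.0, 152.0, 100.0], [375.0, 202.0, 484.4, 8.4, 138.9, 173.0, 150.0, 101.0], [376.0, 202.0, 481.9, 4.1, 136.2, 170.0, 147.0, 101.0], [377.0, 202.0, 479.7, 4.2, 136.4, 173.0, 151.0, 108.0], [371.0, 203.0, 493.0, 7.7, 135.2, 175.0, 152.0, 106.0], [372.0, 203.0, 490.9, 9.9, 136.9, 178.0, 154.0, 103.0], [373.0, 203.0, 488.6, 9.0, 136.4, 180.0, 155.0, 103.0]] [np.float64(374.1829268292683), np.float64(198.109756097561)]
plate 0
((0.0, 0.0), (0.0, 0.0), 0.0)
```

Axis ≈ (488, 3), consistent in both cameras and the plate centre; tip about 167–170, so e is small. Moving above it.

```bash
cat >> h.py <<'E'
def go(x,y,z,n=1):
    o=bot.get_obs(); q=o["eef_rot"]; Rm=R.from_quat([q[1],q[2],q[3],q[0]]).as_matrix()
    print("t",o["time"],"tool",o["tool_pos"].round(2),"q",o["q"].round(3),"F",o["ft_force"].round(2),"M",o["wrist_torque"].round(3),"w",round(o["grip_width"],2),"gf",o["grasp_force"],"yaw",np.degrees(np.arctan2(Rm[1,0],Rm[0,0])).round(2), "tilt z",Rm[:,2].round(4))
    print("delta",(Rm.T@(np.array([x,y,z])-o["tool_pos"])).round(2))
E
python3 - <<'E'
from h import *
go(199.3,-512.5,265);go(488,3,265)
for e in (0,2,4,6,8): print(e,proj("side",[488,3,166+e]),proj("side",[488,3,157+e]),proj("side",[488,3,148+e]))
a=np.load("/tmp/side0.npz")["im"].astype(int)
for r in range(186,206): print(r,(a[r,366:383,0]-a[r,366:383,2]).tolist())
E
```

```text
t 0.3 tool [ 199.26 -512.45  202.29] q [-1.303  0.087  1.371  0.     1.684 -0.103] F [-0.47  1.03  0.52] M [ 0.005 -0.026 -0.025] w 93.94 gf 0.0 yaw 21.25 tilt z [-2.e-04  7.e-04 -1.e+00]
delta [ 3.000e-02  2.000e-02 -6.271e+01]
t 0.3 tool [ 199.26 -512.45  202.29] q [-1.303  0.087  1.371  0.     1.684 -0.103] F [-0.47  1.03  0.52] M [ 0.005 -0.026 -0.025] w 93.94 gf 0.0 yaw 21.25 tilt z [-2.e-04  7.e-04 -1.e+00]
delta [ 455.91 -375.82  -62.4 ]
0 [[374.19392873 190.40168282]] [[373.90929299 193.81876616]] [[373.62755708 197.1970588 ]]
2 [[374.25757884 189.63700194]] [[373.9722934  193.06278789]] [[373.68991644 196.44964854]]
4 [[374.32137453 188.87036862]] [[374.03543744 192.30488743]] [[373.75241752 195.70034578]]
6 [[374.38531621 188.10177607]] [[374.09872554 191.5450581 ]] [[373.81506073 194.94914398]]
8 [[374.44940434 187.33121745]] [[374.16215812 190.78329321]] [[373.87784651 194.19603655]]
186 [-4, -5, -4, -5, -5, -5, -4, -5, -6, -6, -6, -5, -6, -6, -6, -7, -6]
187 [1, 0, -1, -3, -4, -4, -4, -4, -5, -4, -5, -4, -6, -5, -5, -5, -5]
188 [19, 15, 11, 8, 4, 2, 0, 1, 2, 3, 0, -3, -5
[... 553 characters left out ...]
71, 76, 78, 75, 73, 67, 61, 58, 57, 56, 57]
197 [56, 54, 55, 55, 57, 59, 70, 77, 77, 75, 70, 64, 59, 57, 57, 56, 56]
198 [55, 55, 54, 56, 55, 59, 69, 75, 78, 74, 66, 62, 58, 57, 56, 56, 57]
199 [56, 56, 54, 55, 57, 60, 68, 74, 77, 72, 65, 61, 58, 57, 58, 56, 57]
200 [55, 55, 55, 55, 59, 64, 70, 74, 76, 72, 67, 62, 58, 59, 56, 57, 58]
201 [54, 55, 54, 57, 61, 68, 73, 75, 77, 73, 68, 63, 58, 58, 57, 58, 56]
202 [55, 53, 54, 55, 60, 70, 74, 77, 76, 72, 69, 65, 59, 57, 57, 56, 57]
203 [55, 49, 46, 52, 59, 69, 75, 77, 77, 73, 71, 63, 58, 56, 57, 56, 58]
204 [53, 44, 36, 38, 51, 62, 72, 76, 75, 71, 64, 59, 51, 51, 54, 57, 57]
205 [49, 34, 21, 19, 27, 38, 54, 62, 62, 54, 48, 41, 38, 40, 50, 55, 56]
```

Emit:
jog_arm --delta_pos '[[0.03, -0.025, -0.012], [0.066, -0.055, -0.025], [0.104, -0.086, -0.037], [0.142, -0.117, -0.05], [0.18, -0.148, -0.062]]' --angular '[[0, 0, 0], [0, 0, 0], [0, 0, 0], [0, 0, 0], [0, 0, 0]]' --claw '[0.05, 0.05, 0.05, 0.05, 0.05]' --grip_force 25

```text
time: 0.8
tool_pos: [313.1, -309.3, 264.9]
eef_rot: [0.0, 0.983, 0.184, 0.0]
ft_force: [1.0, -0.7, 0.2]
grip_width: 57.3
grasp_force: 0.0
```

Emit:
jog_arm --delta_pos '[[0.038, -0.031, 0], [0.076, -0.062, 0], [0.114, -0.093, 0], [0.152, -0.125, 0], [0.19, -0.156, 0]]' --angular '[[0, 0, 4], [0, 0, 8], [0, 0, 12], [0, 0, 16], [0, 0, 20]]' --claw '[0.05, 0.05, 0.05, 0.05, 0.05]'

```text
time: 1.3
tool_pos: [433.7, -94.7, 264.6]
eef_rot: [0.0, 1.0, 0.009, 0.0]
ft_force: [-0.3, 0.2, -0.1]
grip_width: 49.9
grasp_force: 0.0
```

```bash
python3 -c "
from h import *
go(488,3,265)"
```

```text
t 1.3 tool [433.69 -94.7  264.56] q [-0.343 -0.155  1.485 -0.     1.811  1.209] F [-0.3   0.23 -0.13] M [-0.039 -0.024 -0.05 ] w 49.9 gf 0.0 yaw 1.08 tilt z [ 1.e-03 -6.e-04 -1.e+00]
delta [ 56.13 -96.67  -0.44]
```

Emit:
jog_arm --delta_pos '[[0.015, -0.026, 0], [0.03, -0.052, 0], [0.045, -0.078, 0], [0.056, -0.097, 0], [0.056, -0.097, 0]]' --angular '[[0, 0, 5], [0, 0, 10], [0, 0, 15], [0, 0, 20], [0, 0, 20]]' --claw '[0.04, 0.04, 0.04, 0.04, 0.04]'

```text
time: 1.8
tool_pos: [487.6, 3.6, 263.8]
eef_rot: [-0.0, 0.987, -0.161, -0.0]
ft_force: [-0.1, -0.2, 0.3]
grip_width: 39.9
grasp_force: 0.0
```

```bash
python3 -c "
from h import *
go(488,3,265); go(488,3,167)"
```

```text
t 1.8 tool [487.62   3.58 263.77] q [-1.090e-01 -5.600e-02  1.396e+00  1.000e-03  1.802e+00  1.785e+00] F [-0.06 -0.23  0.31] M [ 0.044  0.043 -0.029] w 39.95 gf 0.0 yaw -18.55 tilt z [-7.e-04  7.e-04 -1.e+00]
delta [ 0.54  0.43 -1.23]
t 1.8 tool [487.62   3.58 263.77] q [-1.090e-01 -5.600e-02  1.396e+00  1.000e-03  1.802e+00  1.785e+00] F [-0.06 -0.23  0.31] M [ 0.044  0.043 -0.029] w 39.95 gf 0.0 yaw -18.55 tilt z [-7.e-04  7.e-04 -1.e+00]
delta [ 0.62  0.47 96.77]
```

Emit:
jog_arm --delta_pos '[[0.0, 0, 0.03], [0, 0, 0.06], [0, 0, 0.085], [0, 0, 0.097], [0, 0, 0.097]]' --angular '[[0, 0, 0], [0, 0, 0], [0, 0, 0], [0, 0, 0], [0, 0, 0]]' --claw '[0.04, 0.04, 0.04, 0.04, 0.04]'

```text
time: 2.3
tool_pos: [485.6, 1.0, 165.4]
eef_rot: [0.0, 0.987, -0.163, -0.002]
ft_force: [-0.5, 0.7, 0.3]
grip_width: 40.1
grasp_force: 0.0
```

```bash
python3 - <<'E'
from h import *
go(488,3,167)
im,d=bot.get_image("side"); save("s1.png",cv2.resize(im[140:260,310:450],None,fx=5,fy=5,interpolation=cv2.INTER_CUBIC))
print(proj("side",[[488,3,142],[488,3,155]]))
E
```

```text
t 2.3 tool [485.61   0.97 165.42] q [-0.115 -0.043  1.577 -0.     1.611  1.784] F [-0.48  0.71  0.27] M [ 0.064  0.018 -0.026] w 40.07 gf 0.0 yaw -18.76 tilt z [-4.1e-03  1.0e-04 -1.0e+00]
delta [ 1.6  -2.68 -1.59]
[[373.44132507 199.42799975]
 [373.84643577 194.57282888]]
```

View pics/s1.png

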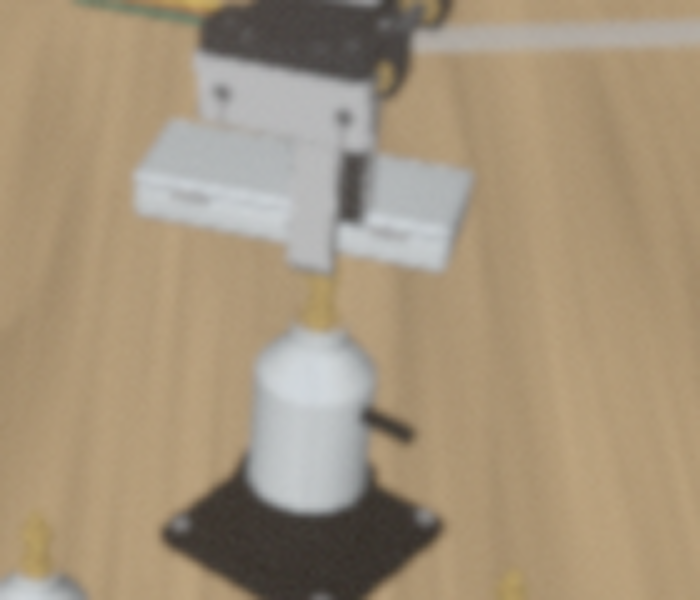

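Fingers straddle the valve, near finger tip at about px (372,194) over the nut. Correct the 2–3 mm drift, then close softly.

Emit:
jog_arm --delta_pos '[[0.0015, -0.002, -0.001], [0.0015, -0.002, -0.001], [0.0015, -0.002, -0.001], [0.0015, -0.002, -0.001], [0.0015, -0.002, -0.001]]' --angular '[[0, 0, 0], [0, 0, 0], [0, 0, 0], [0, 0, 0], [0, 0, 0]]' --claw '[0.03, 0.03, 0.03, 0.03, 0.03]'

```text
time: 2.85
tool_pos: [489.3, 2.9, 168.6]
eef_rot: [0.0, 0.987, -0.163, 0.0]
ft_force: [-0.0, 0.4, -0.6]
grip_width: 29.7
grasp_force: 0.0
```

```bash
python3 -c "
from h import *
go(488,3,167)"
```

```text
t 2.85 tool [489.28   2.94 168.61] q [-0.11  -0.04   1.568 -0.     1.613  1.788] F [-0.02  0.42 -0.63] M [ 0.093  0.044 -0.003] w 29.72 gf 0.0 yaw -18.75 tilt z [ 6.e-04 -2.e-04 -1.e+00]
delta [-1.23  0.35  1.61]
```

Close at low force and read the side force.

Emit:
jog_arm --delta_pos '[[-0.001, 0, 0.001], [-0.001, 0, 0.001], [-0.001, 0, 0.001], [-0.001, 0, 0.001], [-0.001, 0, 0.001]]' --angular '[[0, 0, 0], [0, 0, 0], [0, 0, 0], [0, 0, 0], [0, 0, 0]]' --claw '[0.02, 0.012, 0.01, 0.01, 0.01]' --grip_force 8

```text
time: 3.35
tool_pos: [488.2, 3.2, 167.2]
eef_rot: [0.0, 0.987, -0.163, -0.0]
ft_force: [-0.1, -0.1, 0.9]
grip_width: 10.2
grasp_force: 0.0
```

```bash
python3 -c "
from h import *
go(488,3,167)"
```

```text
t 3.35 tool [488.16   3.24 167.24] q [-0.11  -0.041  1.572 -0.     1.611  1.789] F [-0.09 -0.1   0.92] M [0.008 0.056 0.031] w 10.15 gf 0.0 yaw -18.76 tilt z [-0.e+00 -1.e-04 -1.e+00]
delta [-0.07  0.28  0.24]
```

```bash
python3 - <<'E'
from h import *
im,d=bot.get_image("side"); im2,_=bot.get_image("top")
a=cv2.resize(im[150:230,340:410],None,fx=7,fy=7,interpolation=cv2.INTER_CUBIC)
save("s2.png",a)
print(proj("side",[[488,3,z] for z in (142,148,161,167)]), proj("top",[[488,3,160]]))
E
```

```text
[[373.44132507 199.42799975]
 [373.62755708 197.1970588 ]
 [374.03543744 192.30488743]
 [374.22573562 190.01958601]] [[308.92568897 239.61491241]]
```

View pics/s2.png

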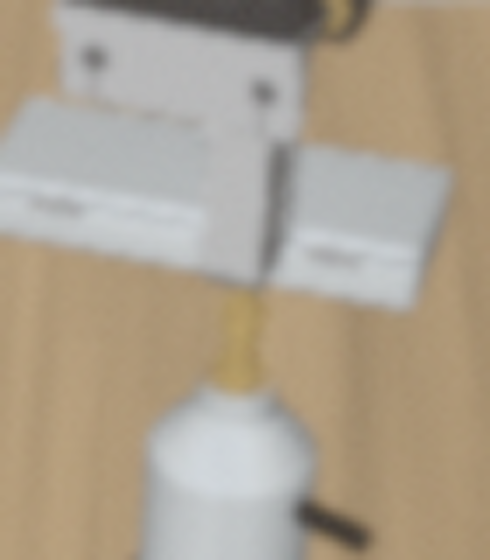

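```bash
python3 - <<'E'
from h import *
im,d=bot.get_image("side"); im2,d2=bot.get_image("top")
P,u,v=pts("side",d)
for r in range(166,206,2):
    for c in (373,377):
        s=(u==c)&(v==r); print(r,c,P[s].round(0).tolist(),im[r,c].tolist(),end=" | ")
    print()
a=cv2.resize(im2[190:290,260:360],None,fx=5,fy=5,interpolation=cv2.INTER_CUBIC)
save("t2.png",a)
E
```

```text
166 373 [[498.0, 84.0, 273.0]] [184, 185, 185] | 166 377 [[491.0, 85.0, 273.0]] [170, 171, 171] | 
168 373 [[498.0, 84.0, 269.0]] [180, 180, 181] | 168 377 [[491.0, 83.0, 268.0]] [173, 173, 173] | 
170 373 [[495.0, 20.0, 227.0]] [182, 182, 183] | 170 377 [[487.0, 22.0, 229.0]] [175, 176, 175] | 
172 373 [[494.0, 19.0, 222.0]] [184, 184, 185] | 172 377 [[486.0, 21.0, 223.0]] [172, 172, 172] | 
174 373 [[494.0, 20.0, 217.0]] [183, 185, 184] | 174 377 [[486.0, 21.0, 219.0]] [168, 168, 168] | 
176 373 [[494.0, 19.0, 212.0]] [184, 184, 184] | 176 377 [[486.0, 22.0, 214.0]] [169, 169, 169] | 
178 373 [[494.0, 20.0, 208.0]] [185, 185, 185] | 178 377 [[485.0, 21.0, 209.0]] [169, 169, 168] | 
180 373 [[493.0, 20.0, 203.0]] [185, 185, 185] | 180 377 [[485.0, 23.0, 205.0]] [165, 164, 165] | 
182 373 [[493.0, 19.0, 197.0]] [185, 185, 185] | 182 377 [[485.0, 24.0, 201.0]] [156, 156, 156] | 
184 373 [[493.0, 20.0, 193.0]] [184, 184, 184] | 184 377 [[484.0, 23.0, 195.0]] [148, 147, 146] | 
186 373 [[492.0, 20.0, 188.0]] [185, 185, 185] | 186 377 [[484.0, 20.0, 188.0]] [139, 139, 138] | 
188 373 [[4
[... 170 characters left out ...]
50, 144, 138] | 
192 373 [[490.0, 0.0, 160.0]] [173, 150, 106] | 192 377 [[481.0, -1.0, 160.0]] [167, 147, 114] | 
194 373 [[490.0, 7.0, 159.0]] [178, 154, 104] | 194 377 [[482.0, 8.0, 160.0]] [171, 148, 105] | 
196 373 [[490.0, 8.0, 154.0]] [178, 154, 104] | 196 377 [[481.0, 8.0, 155.0]] [171, 148, 107] | 
198 373 [[489.0, 6.0, 148.0]] [176, 152, 102] | 198 377 [[466.0, -215.0, -0.0]] [174, 150, 113] | 
200 373 [[489.0, 8.0, 144.0]] [175, 152, 102] | 200 377 [[467.0, -205.0, 0.0]] [176, 154, 116] | 
202 373 [[489.0, 8.0, 138.0]] [176, 151, 100] | 202 377 [[480.0, 5.0, 137.0]] [172, 148, 107] | 
204 373 [[489.0, 11.0, 135.0]] [179, 156, 104] | 204 377 [[480.0, 10.0, 135.0]] [170, 148, 113] |
```

View pics/t2.png

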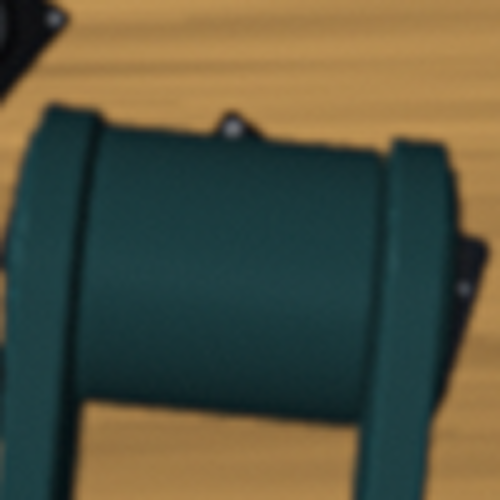

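```bash
python3 - <<'E'
from h import *
f=np.load("/tmp/side0.npz"); P,u,v=pts("side",f["d"])
s=(u>445)&(u<505)&(v<110)&(P[:,1]>-600)&(P[:,1]<-400)&(P[:,2]>60)
Q=P[s]; print(s.sum())
for lo in range(120,330,10):
    k=(Q[:,2]>=lo)&(Q[:,2]<lo+10)
    if k.sum(): print(lo,k.sum(),Q[k].min(0).round(),Q[k].max(0).round())
m=bot.outline_of("side","duster")
im,d=bot.get_image("side"); P,u,v=pts("side",d)
s=(u>340)&(u<420)&(v>140)&(v<195)&(abs(P[:,0]-488)<14)&(abs(P[:,1]-3)<30)&(P[:,2]>172)
Q=P[s]; print(np.sort(Q[:,2])[:15].round(1)); 
print(bot.get_obs()["q"], bot.get_obs()["tool_pos"])
E
```

```text
2660
200 13 [ 172. -560.  204.] [ 225. -462.  209.]
210 46 [ 170. -562.  210.] [ 227. -452.  220.]
220 46 [ 171. -565.  220.] [ 228. -451.  229.]
230 50 [ 170. -565.  230.] [ 227. -451.  240.]
240 44 [ 170. -563.  240.] [ 228. -451.  250.]
250 44 [ 171. -566.  250.] [ 228. -453.  260.]
260 49 [ 170. -566.  260.] [ 228. -454.  270.]
270 47 [ 170. -563.  270.] [ 231. -452.  280.]
280 50 [ 170. -564.  280.] [ 231. -452.  290.]
290 35 [ 172. -570.  290.] [ 236. -443.  300.]
300 99 [ 142. -574.  301.] [ 258. -424.  310.]
310 198 [ 141. -570.  310.] [ 258. -420.  320.]
320 151 [ 136. -580.  320.] [ 264. -417.  330.]
[172.1 172.3 172.3 173.3 173.5 174.1 174.7 176.1 176.2 176.3 176.8 176.8
 176.9 177.3 177.4]
[-1.09459261e-01 -4.13154334e-02  1.57190680e+00 -6.59672064e-05
  1.61093358e+00  1.78866505e+00] [488.20061143   3.26481031 167.25224722]
```

The camera shows the fingertips at z≈175 although TCP reads 167: tips are only ~5 mm from the reported TCP height, not 25 mm below it (same offset in the start picture). Reopen, descend ~25 mm with the fingers wide enough to clear the neck, and recheck.

Emit:
jog_arm --delta_pos '[[0, 0, 0], [0, 0, 0], [0, 0, 0.01], [0, 0, 0.018], [0, 0, 0.025]]' --angular '[[0, 0, 0], [0, 0, 0], [0, 0, 0], [0, 0, 0], [0, 0, 0]]' --claw '[0.04, 0.04, 0.04, 0.04, 0.04]'

```text
time: 4.15
tool_pos: [487.6, 3.3, 140.8]
eef_rot: [0.0, 0.987, -0.163, -0.001]
ft_force: [-0.0, 0.7, -0.7]
grip_width: 39.9
grasp_force: 0.0
```

```bash
python3 - <<'E'
from h import *
go(488,3,142)
im,d=bot.get_image("side"); P,u,v=pts("side",d)
s=(u>340)&(u<420)&(v>140)&(v<215)&(abs(P[:,0]-488)<16)&(abs(P[:,1]-3)<50)&(P[:,2]>125)&(abs(P[:,1]-3)>14)
Q=P[s]; o=np.argsort(Q[:,2])[:14]; print(Q[o].round(1).tolist())
save("s3.png",cv2.resize(im[150:230,340:410],None,fx=7,fy=7,interpolation=cv2.INTER_CUBIC))
E
```

```text
t 4.15 tool [487.63   3.32 140.84] q [-0.109 -0.03   1.614 -0.     1.559  1.789] F [-0.    0.7  -0.69] M [0.035 0.032 0.011] w 39.86 gf 0.0 yaw -18.75 tilt z [-0.0016  0.     -1.    ]
delta [ 0.45  0.18 -1.16]
[[485.8, 17.8, 126.5], [483.8, 17.2, 128.9], [486.1, 17.0, 131.3], [502.3, 21.4, 144.1], [475.6, -15.2, 145.2], [493.7, 26.3, 145.4], [491.6, 27.2, 146.2], [500.3, 25.9, 147.4], [473.6, -11.8, 147.6], [475.8, -15.2, 147.9], [473.6, -14.4, 148.6], [485.3, 27.4, 149.3], [498.3, 28.8, 149.5], [478.2, -15.9, 150.1]]
```

View pics/s3.png

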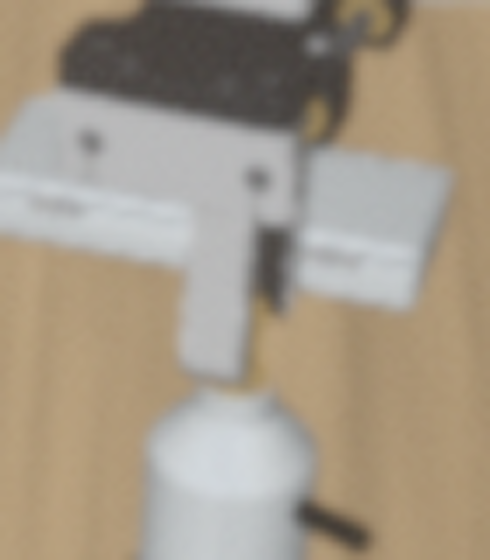

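Tips are now at z≈145, just above the neck, the near finger (px ~371, 176–204) covering the valve. Close softly.

Emit:
jog_arm --delta_pos '[[0, 0, -0.001], [0, 0, -0.001], [0, 0, -0.001], [0, 0, -0.001], [0, 0, -0.001]]' --angular '[[0, 0, 0], [0, 0, 0], [0, 0, 0], [0, 0, 0], [0, 0, 0]]' --claw '[0.02, 0.012, 0.008, 0.008, 0.008]' --grip_force 8

```text
time: 4.7
tool_pos: [488.3, 2.7, 143.7]
eef_rot: [0.001, 0.987, -0.163, 0.0]
ft_force: [-0.0, -2.3, 0.8]
grip_width: 13.1
grasp_force: 8.0
```

```bash
python3 -c "
from h import *
go(488,3,142)"
```

```text
t 4.7 tool [488.34   2.73 143.68] q [-1.100e-01 -3.200e-02  1.610e+00 -1.000e-03  1.563e+00  1.789e+00] F [-0.02 -2.25  0.78] M [-0.263  0.094 -0.034] w 13.14 gf 8.000032603740692 yaw -18.77 tilt z [ 6.0e-04 -1.2e-03 -1.0e+00]
delta [-0.41 -0.14  1.68]
```

Nut gripped (13.1 mm). Turn anticlockwise (−z of the tool), rising 0.95 mm/rad.

Emit:
jog_arm --delta_pos '[[0, 0.0005, -0.0], [0, 0.0005, -0.0001], [0, 0.0005, -0.0002], [0, 0.0005, -0.0004], [0, 0.0005, -0.0005]]' --angular '[[0, 0, 0], [0, 0, -8], [0, 0, -16], [0, 0, -24], [0, 0, -32]]' --claw '[0.008, 0.008, 0.008, 0.008, 0.008]' --grip_force 20

```text
time: 5.2
tool_pos: [488.3, 3.5, 144.1]
eef_rot: [-0.001, 0.993, 0.118, 0.001]
ft_force: [-0.4, 1.7, 0.9]
grip_width: 13.1
grasp_force: 20.0
```

```bash
python3 -c "
from h import *
go(488,3,142)"
```

```text
t 5.2 tool [488.34   3.48 144.14] q [-0.11  -0.032  1.609  0.002  1.564  1.224] F [-0.37  1.74  0.89] M [ 0.215 -0.041 -0.026] w 13.07 gf 20.000909864902496 yaw 13.58 tilt z [ 0.0011  0.0016 -1.    ]
delta [-0.45  0.39  2.14]
```

Emit:
jog_arm --delta_pos '[[0, 0, -0.0001], [0, 0, -0.0003], [0, 0, -0.0004], [0, 0, -0.0005], [0, 0, -0.0007]]' --angular '[[0, 0, -8], [0, 0, -16], [0, 0, -24], [0, 0, -32], [0, 0, -40]]' --claw '[0.008, 0.008, 0.008, 0.008, 0.008]'

```text
time: 5.7
tool_pos: [487.8, 4.3, 144.7]
eef_rot: [-0.001, 0.893, 0.451, 0.001]
ft_force: [-0.7, 2.4, 0.9]
grip_width: 12.9
grasp_force: 20.0
```

Emit:
jog_arm --delta_pos '[[0, 0, -0.0001], [0, 0, -0.0003], [0, 0, -0.0004], [0, 0, -0.0005], [0, 0, -0.0007]]' --angular '[[0, 0, -8], [0, 0, -16], [0, 0, -24], [0, 0, -32], [0, 0, -40]]' --claw '[0.008, 0.008, 0.008, 0.008, 0.008]'

```text
time: 6.2
tool_pos: [486.9, 4.5, 145.1]
eef_rot: [-0.002, 0.684, 0.729, 0.0]
ft_force: [-3.0, 3.2, 2.7]
grip_width: 13.5
grasp_force: 20.0
```

```bash
python3 -c "
from h import *
go(488,3,142)"
```

```text
t 6.2 tool [486.9    4.52 145.11] q [-0.11  -0.033  1.608  0.003  1.569 -0.173] F [-3.03  3.22  2.67] M [ 0.564  0.496 -0.07 ] w 13.45 gf 20.001111030578613 yaw 93.61 tilt z [-0.0026  0.0036 -1.    ]
delta [-1.59  1.01  3.1 ]
```

Emit:
jog_arm --delta_pos '[[0.001, -0.001, -0.0004], [0.001, -0.001, -0.0006], [0.001, -0.001, -0.0008], [0.001, -0.001, -0.0009], [0.001, -0.001, -0.001]]' --angular '[[0, 0, -8], [0, 0, -16], [0, 0, -24], [0, 0, -32], [0, 0, -40]]' --claw '[0.008, 0.008, 0.008, 0.008, 0.008]'

```text
time: 6.7
tool_pos: [486.0, 4.2, 146.1]
eef_rot: [-0.001, 0.394, 0.919, 0.0]
ft_force: [-2.5, 0.4, 1.8]
grip_width: 12.9
grasp_force: 20.0
```

```bash
python3 -c "
from h import *
go(488,3,142)"
```

```text
t 6.7 tool [485.96   4.24 146.08] q [-1.090e-01 -3.600e-02  1.609e+00  1.000e-03  1.571e+00 -8.690e-01] F [-2.53  0.37  1.83] M [0.076 0.409 0.03 ] w 12.91 gf 20.00096172094345 yaw 133.58 tilt z [-0.0023  0.001  -1.    ]
delta [-2.32  0.63  4.07]
```

Emit:
jog_arm --delta_pos '[[0.0005, -0.0005, -0.0003], [0.0005, -0.0005, -0.0004], [0.0005, -0.0005, -0.0005], [0.0005, -0.0005, -0.0007], [0.0005, -0.0005, -0.0008]]' --angular '[[0, 0, -8], [0, 0, -16], [0, 0, -24], [0, 0, -32], [0, 0, -40]]' --claw '[0.008, 0.008, 0.008, 0.008, 0.008]'

```text
time: 7.2
tool_pos: [485.5, 3.4, 146.8]
eef_rot: [-0.001, 0.056, 0.998, -0.0]
ft_force: [-2.1, -0.6, 0.1]
grip_width: 13.1
grasp_force: 20.0
```

```bash
python3 -c "
from h import *
go(488,3,142)"
```

```text
t 7.2 tool [485.46   3.41 146.85] q [-1.090e-01 -3.800e-02  1.609e+00 -1.000e-03  1.572e+00 -1.567e+00] F [-2.08 -0.58  0.09] M [-0.249  0.26  -0.069] w 13.1 gf 20.000908970832825 yaw 173.55 tilt z [-1.8e-03 -8.0e-04 -1.0e+00]
delta [-2.58 -0.12  4.84]
```

Emit:
jog_arm --delta_pos '[[0, 0, -0.0001], [0, 0, -0.0003], [0, 0, -0.0004], [0, 0, -0.0004], [0, 0, -0.0004]]' --angular '[[0, 0, -8], [0, 0, -16], [0, 0, -24], [0, 0, -32], [0, 0, -32]]' --claw '[0.008, 0.008, 0.008, 0.008, 0.008]'

```text
time: 7.7
tool_pos: [485.8, 2.9, 147.1]
eef_rot: [-0.001, -0.218, 0.976, -0.001]
ft_force: [-2.0, -3.3, 0.5]
grip_width: 13.0
grasp_force: 20.0
```

```bash
python3 -c "
from h import *
go(488,3,142)"
```

```text
t 7.7 tool [485.78   2.89 147.14] q [-1.100e-01 -3.800e-02  1.608e+00 -2.000e-03  1.572e+00 -2.120e+00] F [-2.02 -3.27  0.54] M [-0.53   0.165 -0.052] w 12.96 gf 19.998711347579956 yaw -154.81 tilt z [-0.0012 -0.0017 -1.    ]
delta [-2.07 -0.84  5.13]
```

Turned ~224° commanded. To verify it's at the stop: release, rotate back ~120°, regrip and test the torque.

Emit:
jog_arm --delta_pos '[[0, 0, 0], [0, 0, 0], [0, 0, 0], [0, 0, 0], [0, 0, 0]]' --angular '[[0, 0, 0], [0, 0, 0], [0, 0, 8], [0, 0, 16], [0, 0, 24]]' --claw '[0.03, 0.03, 0.03, 0.03, 0.03]'

```text
time: 8.2
tool_pos: [486.5, 4.4, 147.5]
eef_rot: [0.0, -0.007, 1.0, 0.001]
ft_force: [-0.2, 0.3, 0.5]
grip_width: 30.0
grasp_force: 0.0
```

Emit:
jog_arm --delta_pos '[[0, 0, 0], [0, 0, 0], [0, 0, 0], [0, 0, 0], [0, 0, 0]]' --angular '[[0, 0, 8], [0, 0, 16], [0, 0, 24], [0, 0, 32], [0, 0, 40]]' --claw '[0.03, 0.03, 0.03, 0.03, 0.03]'

```text
time: 8.7
tool_pos: [486.5, 4.4, 147.5]
eef_rot: [0.0, 0.335, 0.942, 0.001]
ft_force: [-0.2, -0.6, -0.8]
grip_width: 30.1
grasp_force: 0.0
```

Emit:
jog_arm --delta_pos '[[0, 0, 0], [0, 0, 0], [0, 0, 0], [0, 0, 0], [0, 0, 0]]' --angular '[[0, 0, 8], [0, 0, 16], [0, 0, 24], [0, 0, 32], [0, 0, 40]]' --claw '[0.03, 0.03, 0.03, 0.03, 0.03]'

```text
time: 9.2
tool_pos: [486.5, 4.4, 147.5]
eef_rot: [-0.0, 0.637, 0.771, 0.001]
ft_force: [0.1, 0.8, 0.3]
grip_width: 30.3
grasp_force: 0.0
```

```bash
python3 - <<'E'
from h import *
for i in range(3): bot.get_image("side"); go(486.3,3.2,147)
E
```

```text
t 9.25 tool [486.56   4.42 147.53] q [-1.080e-01 -3.800e-02  1.608e+00  1.000e-03  1.571e+00 -2.940e-01] F [ 1.04  0.15 -1.77] M [-0.017 -0.03   0.009] w 30.15 gf 0.0 yaw 100.66 tilt z [ 8.0e-04  1.1e-03 -1.0e+00]
delta [-1.16 -0.48  0.52]
t 9.3 tool [486.49   4.3  147.49] q [-1.080e-01 -3.800e-02  1.608e+00  1.000e-03  1.571e+00 -3.040e-01] F [ 0.11  0.05 -0.2 ] M [-0.011 -0.09  -0.002] w 30.11 gf 0.0 yaw 101.22 tilt z [ 7.e-04  9.e-04 -1.e+00]
delta [-1.04 -0.4   0.49]
t 9.35 tool [486.42   4.22 147.46] q [-1.090e-01 -3.800e-02  1.608e+00  1.000e-03  1.571e+00 -3.070e-01] F [0.67 0.92 0.72] M [ 0.008 -0.089  0.013] w 29.96 gf 0.0 yaw 101.38 tilt z [ 5.e-04  7.e-04 -1.e+00]
delta [-0.97 -0.31  0.46]
```

Emit:
jog_arm --delta_pos '[[-0.0011, 0.0004, 0.002], [-0.0011, 0.0004, 0.002], [-0.0011, 0.0004, 0.002], [-0.0011, 0.0004, 0.002], [-0.0011, 0.0004, 0.002]]' --angular '[[0, 0, 0], [0, 0, 0], [0, 0, 0], [0, 0, 0], [0, 0, 0]]' --claw '[0.03, 0.02, 0.008, 0.008, 0.008]' --grip_force 14

```text
time: 9.85
tool_pos: [486.9, 2.8, 145.3]
eef_rot: [0.0, 0.634, 0.773, 0.0]
ft_force: [0.8, 0.3, -0.7]
grip_width: 13.2
grasp_force: 14.0
```

```bash
python3 - <<'E'
from h import *
for i in range(2): bot.get_image("side"); go(487,3.2,147)
E
```

```text
t 9.9 tool [486.94   2.82 145.34] q [-0.111 -0.035  1.61   0.     1.567 -0.307] F [-1.22 -0.09  0.42] M [ 0.022 -0.168 -0.009] w 13.48 gf 13.999993354082108 yaw 101.26 tilt z [ 2.e-04  1.e-04 -1.e+00]
delta [ 0.36  0.14 -1.66]
t 9.95 tool [486.93   2.77 145.34] q [-0.111 -0.035  1.61   0.     1.567 -0.307] F [0.75 0.13 0.16] M [ 0.014 -0.172  0.007] w 13.0 gf 13.999979943037033 yaw 101.25 tilt z [ 2.e-04  0.e+00 -1.e+00]
delta [ 0.4   0.16 -1.66]
```

Emit:
jog_arm --delta_pos '[[0, 0, 0], [0, 0, 0], [0, 0, 0], [0, 0, 0], [0, 0, 0]]' --angular '[[0, 0, -4], [0, 0, -8], [0, 0, -12], [0, 0, -16], [0, 0, -20]]' --claw '[0.008, 0.008, 0.008, 0.008, 0.008]'

```text
time: 10.45
tool_pos: [487.2, 2.6, 145.4]
eef_rot: [0.0, 0.489, 0.872, 0.0]
ft_force: [0.8, -0.4, -0.6]
grip_width: 13.5
grasp_force: 14.0
```

```bash
python3 - <<'E'
from h import *
for i in range(3): bot.get_image("side"); go(487,3.2,147)
E
```

```text
t 10.5 tool [487.18   2.6  145.36] q [-0.111 -0.035  1.61  -0.     1.566 -0.661] F [ 1.28  0.05 -0.86] M [-0.036 -0.361  0.102] w 12.62 gf 13.999549895524979 yaw 121.52 tilt z [ 8.e-04 -3.e-04 -1.e+00]
delta [ 0.61  0.16 -1.64]
t 10.55 tool [487.16   2.6  145.35] q [-0.111 -0.035  1.61  -0.     1.566 -0.656] F [ 1.89 -1.02 -0.94] M [-0.061 -0.337  0.024] w 13.16 gf 13.999321013689041 yaw 121.24 tilt z [ 7.e-04 -3.e-04 -1.e+00]
delta [ 0.59  0.17 -1.65]
t 10.6 tool [487.14   2.63 145.35] q [-0.111 -0.035  1.61  -0.     1.566 -0.655] F [ 1.45 -0.46 -0.85] M [-0.122 -0.409  0.025] w 12.99 gf 13.999747037887573 yaw 121.17 tilt z [ 7.e-04 -3.e-04 -1.e+00]
delta [ 0.56  0.18 -1.65]
```

```bash
python3 - <<'E'
from h import *
for i in range(3): bot.get_image("side"); o=bot.get_obs(); print(o["joint_efforts"].round(3),o["wrist_torque"].round(3))
E
```

```text
[  0.137 -28.741 -29.545   0.123   0.605   0.043] [-0.091 -0.394 -0.006]
[  0.158 -28.765 -29.516   0.133   0.646   0.062] [-0.15  -0.387  0.091]
[  0.18  -28.787 -29.486   0.142   0.687   0.065] [-0.097 -0.462  0.072]
```

Emit:
jog_arm --delta_pos '[[0, 0, 0], [0, 0, 0], [0, 0, 0], [0, 0, 0], [0, 0, 0]]' --angular '[[0, 0, -5], [0, 0, -10], [0, 0, -15], [0, 0, -20], [0, 0, -25]]' --claw '[0.008, 0.008, 0.008, 0.008, 0.008]' --grip_force 30

```text
time: 11.25
tool_pos: [487.2, 2.8, 145.2]
eef_rot: [0.0, 0.289, 0.957, 0.0]
ft_force: [1.6, 0.3, -1.9]
grip_width: 13.0
grasp_force: 30.0
```

```bash
python3 - <<'E'
from h import *
go(487,3.2,145)
for i in range(4): o=bot.get_obs(); print(o["joint_efforts"].round(3),o["wrist_torque"].round(3)); bot.get_image("side")
E
```

```text
t 11.25 tool [487.22   2.85 145.23] q [-0.111 -0.035  1.61   0.     1.566 -1.095] F [ 1.63  0.32 -1.89] M [ 0.084 -0.564 -0.092] w 12.97 gf 30.00035583972931 yaw 146.39 tilt z [ 8.e-04  2.e-04 -1.e+00]
delta [0.38 0.17 0.23]
[-4.0000e-03 -2.9057e+01 -2.9552e+01 -1.0700e-01  8.4400e-01  6.4900e-01] [ 0.084 -0.564 -0.092]
[ -0.046 -29.085 -29.54   -0.115   0.877  -0.256] [-0.004 -0.523 -0.006]
[ -0.085 -29.151 -29.54   -0.126   0.931  -0.387] [ 0.003 -0.546  0.015]
[ -0.112 -29.201 -29.523  -0.149   0.984  -0.104] [ 0.08  -0.637 -0.059]
```

Torque is ambiguous, but no upward force builds up when turning without rising, which suggests the stop. Release, lift off, and compare the nut's height with the first picture.

Emit:
jog_arm --delta_pos '[[0, 0, 0], [0, 0, 0], [0, 0, -0.03], [0, 0, -0.06], [0, 0, -0.07]]' --angular '[[0, 0, 0], [0, 0, 0], [0, 0, 0], [0, 0, 0], [0, 0, 0]]' --claw '[0.04, 0.04, 0.04, 0.04, 0.04]'

```text
time: 11.95
tool_pos: [487.9, 2.6, 218.9]
eef_rot: [0.003, 0.291, 0.957, 0.0]
ft_force: [-0.2, 0.1, -0.2]
grip_width: 39.8
grasp_force: 0.0
```

```bash
python3 - <<'E'
from h import *
a=np.load("/tmp/side0.npz")["im"].astype(float)
b=np.mean([bot.get_image("side")[0].astype(float) for _ in range(4)],0)
go(487,3.2,215)
for r in range(187,206):
    A=a[r,368:382];B=b[r,368:382]
    print(r,(A[:,0]-A[:,2]).astype(int).tolist(),(B[:,0]-B[:,2]).astype(int).tolist())
C=np.hstack([cv2.resize(x[180:212,355:393].astype(np.uint8),None,fx=10,fy=10,interpolation=cv2.INTER_CUBIC) for x in (a,b)]); save("cmp.png",C)
E
```

```text
t 12.15 tool [486.27   2.78 214.18] q [-0.111 -0.056  1.493 -0.     1.706 -1.092] F [-1.17  0.93 -0.73] M [-0.021 -0.087 -0.031] w 40.22 gf 0.0 yaw 146.23 tilt z [-0.0018  0.     -1.    ]
delta [-0.37  0.75 -0.82]
187 [-1, -3, -4, -4, -4, -4, -5, -4, -5, -4, -6, -5, -5, -5] [-2, -2, -3, -4, -4, -4, -5, -4, -5, -5, -5, -5, -5, -6]
188 [11, 8, 4, 2, 0, 1, 2, 3, 0, -3, -5, -4, -5, -5] [11, 8, 4, 2, 0, 0, 1, 2, 0, -3, -4, -5, -5, -5]
189 [37, 32, 27, 22, 18, 18, 25, 26, 15, 4, 1, -2, -3, -4] [36, 31, 26, 21, 17, 18, 23, 24, 14, 4, 0, -2, -4, -4]
190 [52, 50, 49, 48, 45, 46, 55, 54, 40, 26, 18, 11, 5, 2] [51, 50, 48, 47, 46, 48, 55, 55, 41, 26, 17, 11, 5, 2]
191 [55, 55, 55, 56, 58, 65, 70, 70, 60, 51, 44, 37, 31, 25] [54, 54, 55, 58, 64, 68, 72, 71, 63, 54, 45, 37, 30, 24]
192 [54, 56, 56, 59, 64, 72, 75, 72, 66, 61, 58, 54, 52, 49] [54, 54, 56, 61, 68, 74, 76, 75, 71, 67, 60, 54, 51, 48]
193 [55, 55, 58, 63, 70, 76, 76, 73, 70, 65, 62, 58, 57, 57] [54, 55, 57, 62, 69, 75, 76, 76, 74, 70, 62, 58, 56, 56]
194 [54, 56, 58, 63, 70, 75, 77, 75, 71, 67, 63, 58, 57, 56] [54, 55, 57, 62, 70, 76
[... 631 characters left out ...]
, 55, 59, 64, 70, 74, 76, 72, 67, 62, 58, 59, 56, 57] [54, 55, 58, 63, 70, 75, 75, 70, 65, 60, 58, 57, 56, 55]
201 [54, 57, 61, 68, 73, 75, 77, 73, 68, 63, 58, 58, 57, 58] [54, 55, 59, 68, 72, 75, 74, 71, 66, 62, 58, 57, 56, 56]
202 [54, 55, 60, 70, 74, 77, 76, 72, 69, 65, 59, 57, 57, 56] [51, 54, 60, 69, 72, 75, 75, 72, 68, 63, 58, 56, 56, 56]
203 [46, 52, 59, 69, 75, 77, 77, 73, 71, 63, 58, 56, 57, 56] [46, 50, 59, 69, 75, 75, 75, 73, 69, 62, 56, 55, 56, 56]
204 [36, 38, 51, 62, 72, 76, 75, 71, 64, 59, 51, 51, 54, 57] [34, 37, 48, 61, 71, 75, 74, 71, 63, 56, 51, 50, 53, 55]
205 [21, 19, 27, 38, 54, 62, 62, 54, 48, 41, 38, 40, 50, 55] [19, 18, 25, 38, 53, 61, 61, 54, 47, 42, 39, 40, 49, 54]
```

View pics/cmp.png

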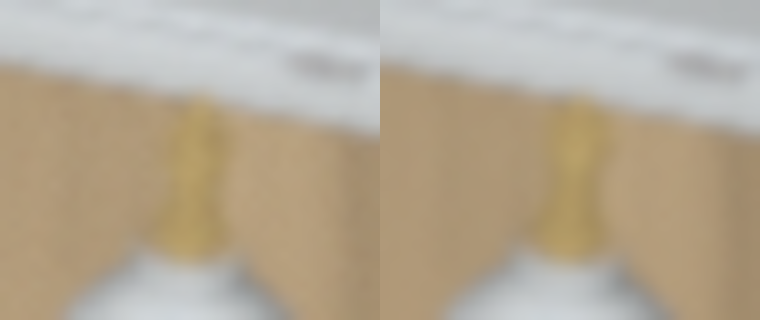

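The nut sits ~1.3 px (≈3 mm) higher in the right half than in the left: it is up at its stop. Now close the fingers and go down onto the pin.

Emit:
jog_arm --delta_pos '[[-0.0003, 0.0006, 0], [-0.0003, 0.0006, 0], [-0.0003, 0.0006, 0.015], [-0.0003, 0.0006, 0.03], [-0.0003, 0.0006, 0.037]]' --angular '[[0, 0, 0], [0, 0, 0], [0, 0, 0], [0, 0, 0], [0, 0, 0]]' --claw '[0.0, 0.0, 0.0, 0.0, 0.0]' --grip_force 10

```text
time: 12.65
tool_pos: [486.0, 3.2, 175.0]
eef_rot: [-0.002, 0.29, 0.957, -0.0]
ft_force: [0.1, -0.5, 0.0]
grip_width: 3.6
grasp_force: 0.0
```

```bash
python3 - <<'E'
from h import *
for i in range(3): go(487,3.2,172); bot.get_image("side")
E
```

```text
t 12.65 tool [485.95   3.24 175.02] q [-0.11  -0.045  1.56  -0.     1.631 -1.092] F [ 0.11 -0.48  0.03] M [ 0.004 -0.132  0.013] w 3.57 gf 0.0 yaw 146.25 tilt z [-4.8e-03  4.0e-04 -1.0e+00]
delta [-0.91  0.55  3.02]
t 12.7 tool [485.6    3.27 174.42] q [-0.11  -0.045  1.561 -0.     1.631 -1.092] F [-0.13 -0.01 -1.  ] M [-0.016 -0.119  0.043] w 1.07 gf 0.0 yaw 146.25 tilt z [-6.1e-03  6.0e-04 -1.0e+00]
delta [-1.21  0.72  2.41]
t 12.75 tool [486.06   3.2  175.74] q [-0.11  -0.045  1.559 -0.     1.633 -1.092] F [-0.38  0.16 -0.08] M [ 0.015 -0.109  0.041] w 0.45 gf 0.0 yaw 146.24 tilt z [-4.6e-03  4.0e-04 -1.0e+00]
delta [-0.8   0.53  3.73]
```

Emit:
jog_arm --delta_pos '[[-0.0003, 0.0002, 0.001], [-0.0003, 0.0002, 0.002], [-0.0003, 0.0002, 0.003], [-0.0003, 0.0002, 0.004], [-0.0003, 0.0002, 0.005]]' --angular '[[0, 0, 0], [0, 0, 0], [0, 0, 0], [0, 0, 0], [0, 0, 0]]' --claw '[0.0, 0.0, 0.0, 0.0, 0.0]'

```text
time: 13.3
tool_pos: [487.9, 3.1, 173.5]
eef_rot: [0.0, 0.29, 0.957, -0.0]
ft_force: [-0.9, -0.3, 1.2]
grip_width: 0.4
grasp_force: 0.0
```

Emit:
jog_arm --delta_pos '[[0, 0, 0.001], [0, 0, 0.002], [0, 0, 0.003], [0, 0, 0.003], [0, 0, 0.003]]' --angular '[[0, 0, 0], [0, 0, 0], [0, 0, 0], [0, 0, 0], [0, 0, 0]]' --claw '[0.0, 0.0, 0.0, 0.0, 0.0]'

```text
time: 13.8
tool_pos: [487.8, 3.1, 170.3]
eef_rot: [0.0, 0.29, 0.957, -0.0]
ft_force: [-0.3, 0.1, -0.1]
grip_width: 0.6
grasp_force: 0.0
```

Emit:
jog_arm --delta_pos '[[0.0006, -0.0004, 0.001], [0.0006, -0.0004, 0.002], [0.0006, -0.0004, 0.003], [0.0006, -0.0004, 0.0035], [0.0006, -0.0004, 0.0035]]' --angular '[[0, 0, 0], [0, 0, 0], [0, 0, 0], [0, 0, 0], [0, 0, 0]]' --claw '[0.0, 0.0, 0.0, 0.0, 0.0]'

```text
time: 14.3
tool_pos: [487.0, 3.1, 166.7]
eef_rot: [-0.0, 0.29, 0.957, -0.0]
ft_force: [-0.1, 0.2, 0.2]
grip_width: 0.7
grasp_force: 0.0
```

```bash
python3 - <<'E'
from h import *
for i in range(4): go(487,3.2,165); im,d=bot.get_image("side")
P,u,v=pts("side",d)
s=(u>340)&(u<420)&(v>140)&(v<195)&(abs(P[:,0]-488)<14)&(abs(P[:,1]-3)<30)&(P[:,2]>168)
print(np.sort(P[s][:,2])[:15].round(1))
E
```

```text
t 14.3 tool [487.     3.06 166.7 ] q [-0.11  -0.044  1.575 -0.     1.61  -1.092] F [-0.15  0.23  0.16] M [ 0.06  -0.161 -0.036] w 0.72 gf 0.0 yaw 146.24 tilt z [-2.e-04 -1.e-04 -1.e+00]
delta [0.08 0.12 1.7 ]
t 14.35 tool [487.03   3.07 166.78] q [-0.11  -0.044  1.575 -0.     1.61  -1.092] F [-0.4   0.05 -0.42] M [-0.014 -0.197  0.026] w 0.63 gf 0.0 yaw 146.24 tilt z [-2.e-04 -1.e-04 -1.e+00]
delta [0.1  0.1  1.78]
t 14.4 tool [487.08   3.08 166.85] q [-0.11  -0.044  1.575 -0.     1.61  -1.092] F [-0.18 -0.91  0.73] M [ 0.034 -0.121  0.009] w 0.67 gf 0.0 yaw 146.25 tilt z [ 0.e+00 -1.e-04 -1.e+00]
delta [0.14 0.06 1.85]
t 14.45 tool [487.11   3.08 166.92] q [-0.11  -0.044  1.575 -0.     1.61  -1.092] F [ 0.08 -0.49  0.85] M [ 0.058 -0.105 -0.039] w 0.16 gf 0.0 yaw 146.24 tilt z [ 1.e-04 -1.e-04 -1.e+00]
delta [0.16 0.04 1.92]
[168.5 171.2 171.6 172.3 172.7 173.9 174.1 174.7 174.9 175.4 176.1 176.3
 176.3 176.5 176.8]
```

Emit:
jog_arm --delta_pos '[[0, 0, 0.001], [0, 0, 0.002], [0, 0, 0.003], [0, 0, 0.003], [0, 0, 0.003]]' --angular '[[0, 0, 0], [0, 0, 0], [0, 0, 0], [0, 0, 0], [0, 0, 0]]' --claw '[0.0, 0.0, 0.0, 0.0, 0.0]'

```text
time: 15.0
tool_pos: [487.3, 3.0, 164.3]
eef_rot: [0.0, 0.29, 0.957, 0.0]
ft_force: [0.5, 0.4, 3.4]
grip_width: 0.4
grasp_force: 1.6
```

Emit:
jog_arm --delta_pos '[[0, 0, 0.001], [0, 0, 0.002], [0, 0, 0.002], [0, 0, 0.002], [0, 0, 0.002]]' --angular '[[0, 0, 0], [0, 0, 0], [0, 0, 0], [0, 0, 0], [0, 0, 0]]' --claw '[0.0, 0.0, 0.0, 0.0, 0.0]'

```text
time: 15.5
tool_pos: [487.3, 3.0, 162.8]
eef_rot: [0.001, 0.29, 0.957, 0.0]
ft_force: [-0.7, -0.3, 6.2]
grip_width: 0.6
grasp_force: 3.1
```

Emit:
jog_arm --delta_pos '[[0, 0, 0.0005], [0, 0, 0.0007], [0, 0, 0.0007], [0, 0, 0.0007], [0, 0, 0.0007]]' --angular '[[0, 0, 0], [0, 0, 0], [0, 0, 0], [0, 0, 0], [0, 0, 0]]' --claw '[0.0, 0.0, 0.0, 0.0, 0.0]'

```text
time: 16.0
tool_pos: [487.4, 3.0, 162.7]
eef_rot: [0.001, 0.29, 0.957, 0.0]
ft_force: [-2.1, 0.0, 8.3]
grip_width: 0.6
grasp_force: 4.2
```

```bash
python3 - <<'E'
from h import *
for i in range(4): go(487,3.2,165); bot.get_image("side")
E
```

```text
t 16.0 tool [487.41   3.03 162.7 ] q [-0.11  -0.043  1.582 -0.     1.6   -1.092] F [-2.12  0.01  8.25] M [0.108 0.236 0.015] w 0.6 gf 4.161324125016108 yaw 146.25 tilt z [ 1.8e-03 -3.0e-04 -1.0e+00]
delta [ 0.43 -0.08 -2.3 ]
t 16.05 tool [487.4    3.04 162.7 ] q [-0.11  -0.043  1.582 -0.     1.6   -1.092] F [-1.25 -0.11  8.11] M [ 0.03   0.277 -0.006] w 0.7 gf 4.161009311210364 yaw 146.25 tilt z [ 1.8e-03 -3.0e-04 -1.0e+00]
delta [ 0.42 -0.09 -2.3 ]
t 16.1 tool [487.4    3.04 162.71] q [-0.11  -0.043  1.582 -0.     1.6   -1.092] F [-2.22  0.72  9.17] M [ 0.086  0.28  -0.035] w 0.66 gf 4.159839448984712 yaw 146.25 tilt z [ 1.8e-03 -3.0e-04 -1.0e+00]
delta [ 0.42 -0.09 -2.29]
t 16.15 tool [487.37   3.05 162.66] q [-0.11  -0.043  1.582 -0.     1.6   -1.092] F [-2.46  0.57  7.88] M [ 0.076  0.27  -0.037] w 0.6 gf 4.160074868705124 yaw 146.25 tilt z [ 1.7e-03 -3.0e-04 -1.0e+00]
delta [ 0.39 -0.08 -2.34]
```

At the bottom with 8.3 N. Hold about two seconds.

Emit:
jog_arm --delta_pos '[[0, 0, 0], [0, 0, 0], [0, 0, 0], [0, 0, 0], [0, 0, 0]]' --angular '[[0, 0, 0], [0, 0, 0], [0, 0, 0], [0, 0, 0], [0, 0, 0]]' --claw '[0.0, 0.0, 0.0, 0.0, 0.0]'

```text
time: 16.7
tool_pos: [487.4, 3.1, 162.7]
eef_rot: [0.001, 0.29, 0.957, 0.0]
ft_force: [-2.2, 0.2, 8.5]
grip_width: 0.6
grasp_force: 4.2
```

Emit:
jog_arm --delta_pos '[[0, 0, 0], [0, 0, 0], [0, 0, 0], [0, 0, 0], [0, 0, 0]]' --angular '[[0, 0, 0], [0, 0, 0], [0, 0, 0], [0, 0, 0], [0, 0, 0]]' --claw '[0.0, 0.0, 0.0, 0.0, 0.0]'

```text
time: 17.2
tool_pos: [487.4, 3.0, 162.7]
eef_rot: [0.001, 0.29, 0.957, 0.0]
ft_force: [-3.0, 0.1, 7.1]
grip_width: 0.7
grasp_force: 4.2
```

Emit:
jog_arm --delta_pos '[[0, 0, 0], [0, 0, 0], [0, 0, 0], [0, 0, 0], [0, 0, 0]]' --angular '[[0, 0, 0], [0, 0, 0], [0, 0, 0], [0, 0, 0], [0, 0, 0]]' --claw '[0.0, 0.0, 0.0, 0.0, 0.0]'

```text
time: 17.7
tool_pos: [487.4, 3.0, 162.7]
eef_rot: [0.001, 0.29, 0.957, 0.0]
ft_force: [-1.6, 0.6, 8.4]
grip_width: 0.3
grasp_force: 4.1
```

Emit:
jog_arm --delta_pos '[[0, 0, -0.003], [0, 0, -0.006], [0, 0, -0.02], [0, 0, -0.04], [0, 0, -0.06]]' --angular '[[0, 0, 0], [0, 0, 0], [0, 0, 0], [0, 0, 0], [0, 0, 0]]' --claw '[0.0, 0.0, 0.0, 0.0, 0.0]'

```text
time: 18.2
tool_pos: [486.7, 3.1, 221.5]
eef_rot: [-0.001, 0.29, 0.957, -0.0]
ft_force: [-0.3, -0.4, 0.3]
grip_width: 0.4
grasp_force: 0.0
```

```bash
python3 - <<'E'
from h import *
a=np.load("/tmp/side0.npz")["im"].astype(float)
b=np.mean([bot.get_image("side")[0].astype(float) for _ in range(4)],0)
go(487,3.2,222)
for r in range(188,199):
    A=a[r,371:379];B=b[r,371:379]
    print(r,(A[:,0]-A[:,2]).astype(int).tolist(),(B[:,0]-B[:,2]).astype(int).tolist())
E
```

```text
t 18.4 tool [487.18   3.06 221.1 ] q [-0.11  -0.057  1.48  -0.     1.718 -1.092] F [-0.81  0.22 -0.67] M [ 0.003 -0.109 -0.022] w 0.36 gf 0.0 yaw 146.25 tilt z [ 3.e-04 -1.e-04 -1.e+00]
delta [ 0.23  0.01 -0.9 ]
188 [2, 0, 1, 2, 3, 0, -3, -5] [1, 0, 0, 1, 2, 0, -3, -4]
189 [22, 18, 18, 25, 26, 15, 4, 1] [21, 17, 18, 24, 24, 14, 4, 0]
190 [48, 45, 46, 55, 54, 40, 26, 18] [47, 46, 48, 55, 55, 40, 26, 16]
191 [56, 58, 65, 70, 70, 60, 51, 44] [58, 62, 67, 72, 71, 63, 53, 44]
192 [59, 64, 72, 75, 72, 66, 61, 58] [62, 68, 73, 75, 75, 71, 66, 59]
193 [63, 70, 76, 76, 73, 70, 65, 62] [62, 70, 74, 76, 76, 75, 69, 61]
194 [63, 70, 75, 77, 75, 71, 67, 63] [62, 70, 75, 76, 75, 73, 67, 60]
195 [64, 71, 76, 76, 75, 73, 69, 62] [62, 70, 75, 76, 74, 71, 65, 60]
196 [64, 71, 76, 78, 75, 73, 67, 61] [59, 67, 74, 76, 73, 69, 62, 58]
197 [59, 70, 77, 77, 75, 70, 64, 59] [58, 65, 73, 74, 72, 66, 60, 57]
198 [59, 69, 75, 78, 74, 66, 62, 58] [57, 66, 72, 75, 71, 64, 60, 57]
```

```bash
python3 -c "
from bench import bot
print(bot.hand_in())"
```

```text
the job is handed in; nothing more can be done
None
```

I unscrewed the lock nut to its stop, pressed the pin to its bottom at about 8 N for roughly two seconds, released it, and handed the job in. The result wasn't reported back; the nut's position rests on camera and force readings only (about 3 mm higher in the pictures, no resistance when turned further).

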